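Close a sample jar to the click of its torque-limiting lid

ROBOT

A 6-joint arm with a two-finger parallel gripper is mounted at the origin on the work surface. World frame = base frame: x ahead of the robot, y to its left, z up, the work surface at z = 0. Lengths are in m, angles in rad, forces in N, time in s.
With the tool pointing down it reaches from about 0.35 to 0.85 m from the base axis. Payload 8.1 kg.
Tool frame: the origin (TCP) lies on the centre line of the jaws, within the pads' length; the fingertips stand manip.tip_extent ahead of it and the grasp point (between the pads) lies 6 mm ahead of it (manip.tip_extent is the distance from the TCP to the fingertips, in m); y points along the fingers, z is the direction in which the jaws open and shut, and the axes are right-handed (so a half turn about y gives the same grasp; the last joint's range is limited). The gripper opens to 93 mm and grips with 3 to 60 N. Pads are 15 mm wide; open, the fingers measure 128 mm over their backs; the gripper's body (75 mm by 188 mm) begins 65 mm behind the grasp point.
Start: joints at [-1.327, 0.13, 1.488, -0, 1.523, -0.085], TCP at [0.194, -0.568, 0.244] pointing down, gripper open.
Joint ranges: [-2.96, 2.96], [-0.89, 2.26], [0.02, 2.5], [-1.34, 4.48], [0, 2.73], [-2.66, 2.66]. Speed limits (rad/s): [2.39, 2.39, 2.79, 3.14, 3.14, 3.14].

INTERFACE

Orientations are given as a rotation vector (axis times angle).
In Python, from workcell import manip gives the robot as it stands.
- The arm moves only by the shell command python3 -m inch 'ROWS' [FORCE]. ROWS is JSON, a list of rows, each a list of 3 entries, a list of its own where there are three numbers: the turn, a rotation vector about the tool's x, y, z in rad, then the shift along the tool's x, y, z in cm, then the closure in counts, from 0 (fully open) to 255 (shut). In form: [[[rx, ry, rz], [x, y, z], grip], ...]. A call has 1 to 20 rows; each row shifts and turns the commanded pose from where the row before left it, along the tool's axes as they then stand; what a row does not reach is not made up. A row lasts 1/8 s, in which the tool goes at most 62.5 mm and 10.7 degrees, less where a joint would pass 70% of its speed; a pose out of reach is approached as far as the arm can. A call is refused whole if a number of a shift passes 6.25 or a number of a turn 0.188, either way. A call with a gripper value outside its range is refused whole. The fingers move at their own pace and stop on an object; FORCE is the grip in N (left out, the last holds). Time passes only in rows, so rows that do not move let the fingers close. It gives the time, the measured TCP pose, the force and the opening at its end, in the units of the state.
- manip.get_state(): the state, without advancing time (a new reading comes with each control period).
- manip.get_image(name): name is "scene" or "top"; returns a dict with "pixels" (420x560x3 uint8, blue, green, red), "vfov" (degrees; the focal length in pixels is half the picture's height over the tangent of half this angle, whatever the lens; pixels are square), "cx", "cy" (the principal point, pixels), "world_to_cam" (4x4, takes a point from world to camera coordinates). Camera axes: x right, y down, z forward; pixel columns grow to the right and rows downward; lengths in m; the calibration is good to about 2 mm. A picture is of the moment at which its call begins. There is no depth.
- manip.job_done(): hands the job in, once; it reports no verdict.
The state is a dict: "t": time; "joint_positions": joint angles; "qd": joint speeds; "joint_torque": joint torques, N m; "tcp_pos": TCP position; "ee_rot": TCP orientation; "wrist_force": force on the tool from outside, world axes, zero at the start; "moment": the same for the moment, N m; "opening": opening from 0.0 (shut) to 1.0 (fully open).
Only numpy, scipy, OpenCV 4.12 (cv2) and the standard library are available. Lean on these libraries where they do the work, as an engineer would, in place of code of your own. Each camera call takes 0.05 s, during which the arm holds its last target.

TASK

Take the sample jar with the red lid from the blue tray and stand it fully down in the square socket of the grey block, gently. There, screw its torque-limiting lid down clockwise until you feel the lid's clutch slip and click: one to three clicks, no more, and leave the jar closed in the socket. Leave everything else on the table where it stands.

Things in the scene. Friction and masses are not known exactly. Their poses are not given: they have to be found in the camera images.
- jar_center (a point): Sample jar with the red lid: loose, 0.23 to 0.32 kg, square white body 46 x 46 mm and 58 mm high with a yellow patch on each side, 98 to 99 mm high with its lid. This point is on the jar's axis, 49 mm above its underside; z points up out of the lid, x and y are square to the sides of the square body.
- jar_foot (a point): Centre of the underside of the same jar (same axes as jar_center).
- lid_center (a point): Centre of the red ribbed grip shell of that jar's lid: round, 46 mm in diameter, 28 mm high, gripped across its diameter at any yaw. The point is on its axis, half-way up: 84.0 mm above the jar's underside when the lid is fully screwed down, up to 1.2 mm more before. Turns with the shell. 12 mm lie free between the shell and the shoulder of the jar's body.
- ring (a point): Centre of the underside of the grey lid ring (39 mm diameter, 8 mm high) under the red shell. Ring and shell turn clockwise (from above) to close: 0.5 to 2.3 rad at the start, sinking 3 mm a turn, at about 0.04 N m, so a jar held in the air by its lid turns with it. Closed, the thread stops dead and the shell only slips on the ring.
- clutch (a joint): Slip of the red shell over the grey ring of the lid, rad, 0 at the start; grows as the shell is turned clockwise against a closed thread and never runs back. It slips at about 0.55 N m with a ripple of 0.06 N m, one click each 0.39 rad (16 a turn); below that torque the shell carries the ring with it. Over 1.8 rad is over-tightened.
- holder: Grey socket block fixed to the table, 110 x 110 x 35 mm; origin at the centre of its underside, z up, x and y along its sides. In its top a square hole, 48 x 48 mm (46 mm jar plus 1 mm all round), sides parallel to the block's, 25 mm deep with a 3 mm chamfer at the mouth. It keeps the jar from turning; the jar fits at any quarter turn.
- socket (a point): Centre of the socket's floor, 10 mm above the table; axes as holder.
- tray: Blue tray with white paper, 240 x 380 mm, fixed, floor 4 mm thick, rim 18 mm high; origin at the centre of its underside. The three jars, 115 mm apart, stand on its floor.
- jar_green: Sample jar of the same shape with a green lid; leave alone. Origin at the centre of its underside.
- jar_white: Sample jar of the same shape with a light grey lid; leave alone. Origin at the centre of its underside.
- dropper: Small amber dropper bottle, 26 mm diameter, 60 mm high, on the tray; leave alone. Origin at its underside.
- dish: Closed glass dish, 56 mm diameter, 14 mm high, on the tray; leave alone. Origin at its underside.
- rack: Clear rack with three test tubes, 60 x 150 mm, 138 mm high; leave alone. Origin at its underside.
- water: Drinking bottle with a blue cap, 64 mm diameter, 190 mm high; leave alone. Origin at its underside.
- tipbox: Pipette tip box with a blue lid, 85 x 120 mm, 67 mm high; leave alone. Origin at its underside.
Not all that is in view belongs to the job. What is shaped like the part that bears jar_center but turquoise is not meant. There is more than one size of the holder; the job needs the larger.

How it is judged:
On the way, in this order (a step that is already met when the one before it is completed fails the run):
1. the red-lidded jar stands fully down in the socket, its lid not yet clicked (z of jar_foot in the frame of holder below 0.0125 m and horizontal distance between jar_foot and socket below 0.004 m and angle between jar_foot's own z axis and vertical below 0.06 rad and value of joint clutch below 0.2 rad), for 0.2 s.
2. with the jar in the socket, the lid is fully down and its clutch has clicked (slipped over 0.35 rad) (z of jar_foot in the frame of holder below 0.0125 m and horizontal distance between jar_foot and socket below 0.004 m and angle between jar_foot's own z axis and vertical below 0.06 rad and z of lid_center in the frame of jar_foot below 0.0843 m and value of joint clutch above 0.35 rad), for 0.1 s.
At the end, for the whole second after the job is handed in: Red-lidded jar at rest, upright (0.06 rad) in the socket, foot within 2.5 mm of the floor and 4 mm of the centre; lid fully down (shell centre within 0.3 mm of its closed height); clutch slipped more than 0.35 and never more than 1.8 rad; nothing else moved over 15 mm (all of step 2 and linear speed of jar below 0.02 m/s); the robot touches nothing.
It fails at once if the lid is over-tightened: its clutch slipped more than 1.8 rad (over four clicks) (value of joint clutch above 1.8 rad).
It fails at once if the jar is forced against the socket block with more than 50 N (contact force between jar and holder above 50 N).
It fails at once if another thing on the table is shifted by more than 15 mm (distance of any of jar_green, jar_white, dropper, dish, rack, water, tipbox from where it was at the start of the episode above 0.015 m).
It also fails if it takes over 61 s, if anything falls off the work surface, if the arm or the gripper's body presses on something with over 40 N, if the wrist force passes 120 N, or if a joint passes its speed limit or range.

## Working session

There is one attempt and no reset: what is moved stays moved. The work goes in short steps, Python scripts to look and compute and a shell command to move; the robot and the scene stay as the last step left them, time stands still between calls to the robot, and variables do not carry over. Pictures are saved under pics/ and viewed, and the job is handed in when it is done.

```bash
ls; mkdir -p pics
python3 - <<'E'
from workcell import manip
import cv2,numpy as np
print(manip.get_state(), manip.tip_extent)
for n in("scene","top"):
    d=manip.get_image(n); cv2.imwrite(f"pics/{n}0.png",np.array(d["pixels"])); print(n,d["vfov"],d["cx"],d["cy"],np.round(d["world_to_cam"],4).tolist(), [k for k in d])
E
```

```text
pics
{'t': 0.0, 'joint_positions': array([-1.32742445e+00,  1.31158155e-01,  1.48927614e+00, -1.07536936e-05,
        1.52300615e+00, -8.54187228e-02]), 'qd': array([-0.00157846, -0.0017609 ,  0.00164615,  0.00079721, -0.00014455,
       -0.00030899]), 'joint_torque': array([-7.45805537e-04, -5.59840143e+01, -4.91765070e+01,  7.67867896e-02,
        3.52502579e-02, -1.52916964e-04]), 'tcp_pos': array([ 0.19361855, -0.56734403,  0.24259094]), 'ee_rot': array([-0.3391591 ,  2.04537818, -2.04156434]), 'wrist_force': array([-0.02088284,  0.24414018,  0.57215619]), 'moment': array([-0.04869212, -0.02636396, -0.0167427 ]), 'opening': 1.0009146090582823} 0.025
scene 51.34601658305827 270.84817674240355 203.34910838195125 [[0.5959, 0.8028, 0.0193, -0.426], [0.6145, -0.4404, -0.6545, -0.2505], [-0.517, 0.4019, -0.7558, 1.3213], [0.0, 0.0, 0.0, 1.0]] ['pixels', 'vfov', 'cx', 'cy', 'world_to_cam']
top 44.2455285176695 272.7562500022812 215.13629795614767 [[0.0268, -0.9996, 0.0032, 0.0723], [-0.996, -0.027, -0.0855, 0.5872], [0.0855, -0.0009, -0.9963, 1.2645], [0.0, 0.0, 0.0, 1.0]] ['pixels', 'vfov', 'cx', 'cy', 'world_to_cam']
```

View pics/scene0.png

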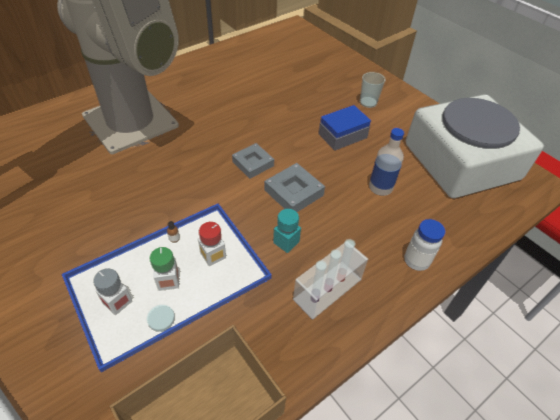

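View pics/top0.png

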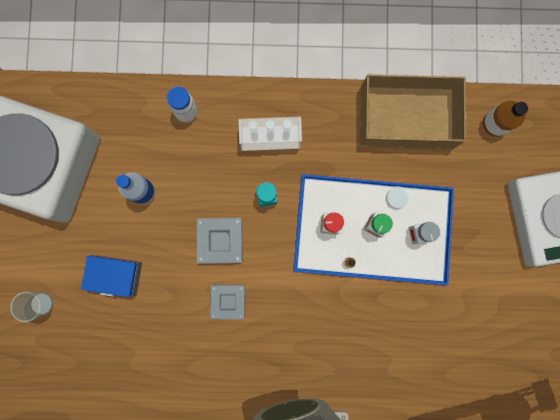

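Run:
```python
import cv2,numpy as np
t=cv2.imread("pics/top0.png");s=cv2.imread("pics/scene0.png")
def crop(im,x,y,w,h,k): 
    return cv2.resize(im[y:y+h,x:x+w],None,fx=k,fy=k,interpolation=cv2.INTER_CUBIC)
a=crop(t,190,210,60,60,6);b=crop(t,304,194,60,60,6)
c=crop(s,260,160,70,60,6)[:, :360];c=crop(s,262,158,66,60,6);d=crop(s,180,210,66,60,6)
cv2.imwrite("pics/cr1.png",np.hstack([a,b])); cv2.imwrite("pics/cr2.png",np.hstack([c,d]))
```

```text
(no output)
```

View pics/cr1.png

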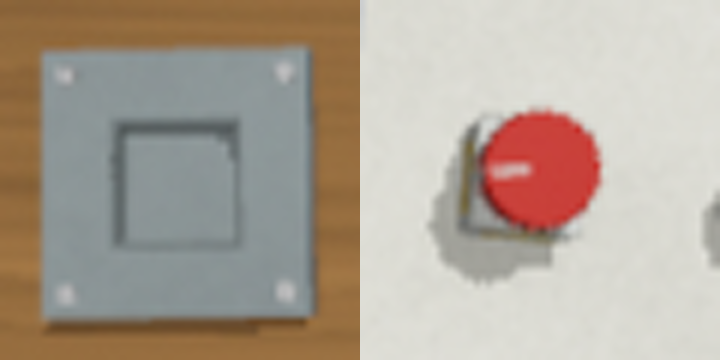

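View pics/cr2.png

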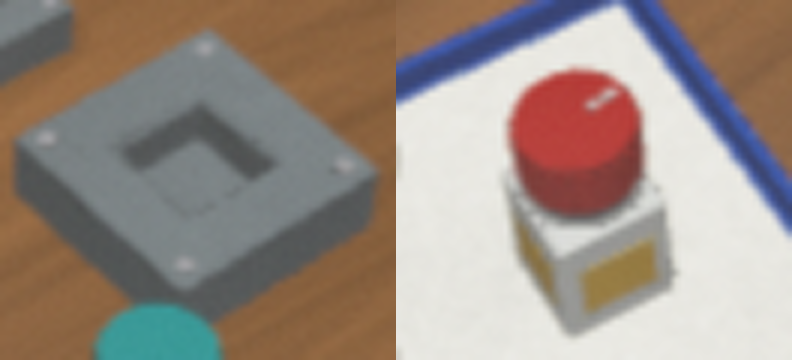

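```bash
cat > cal.py <<'E'
import numpy as np
f=lambda v:210/np.tan(np.radians(v)/2)
C={"scene":(f(51.34601658305827),270.848,203.349),"top":(f(44.2455285176695),272.756,215.136)}
from workcell import manip
def getW():
    return {n:np.array(manip.get_image(n)["world_to_cam"]) for n in C}
W={"scene":np.array([[0.5959,0.8028,0.0193,-0.426],[0.6145,-0.4404,-0.6545,-0.2505],[-0.517,0.4019,-0.7558,1.3213],[0,0,0,1]]),
"top":np.array([[0.0268,-0.9996,0.0032,0.0723],[-0.996,-0.027,-0.0855,0.5872],[0.0855,-0.0009,-0.9963,1.2645],[0,0,0,1]])}
def proj(n,P,k=0):
    P=np.atleast_2d(P);p=P@W[n][:3,:3].T+W[n][:3,3];p=p[:,:2]/p[:,2:]
    p=p*(1+k*(p**2).sum(1,keepdims=True)); F,cx,cy=C[n]; return p*F+[cx,cy]
def ray(n,uv,z,k=0):
    F,cx,cy=C[n];d=np.array([(uv[0]-cx)/F,(uv[1]-cy)/F]);q=d.copy()
    for _ in range(10): q=d/(1+k*(q@q))
    R=W[n][:3,:3];o=-R.T@W[n][:3,3];v=R.T@np.r_[q,1];return o+v*(z-o[2])/v[2]
def rz(a): return np.array([[np.cos(a),-np.sin(a)],[np.sin(a),np.cos(a)]])
E
cat > m1.py <<'E'
from cal import *
from scipy.optimize import least_squares
cv=lambda L,off:[((x+.5)/6-.5+off[0],(y+.5)/6-.5+off[1]) for x,y in L]
# order by world: image-top TL,TR,BR,BL -> world (+x,+y),(+x,-y),(-x,-y),(-x,+y)
tb=cv([(65,75),(285,72),(285,291),(65,294)],(190,210)); tbc=cv([(41,50),(307,48),(311,315),(44,319)],(190,210))
# scene
sb=cv([(184,264),(46,138),(205,48),(345,165)],(262,158)); sbc=cv([(188,292),(15,140),(208,30),(377,175)],(262,158))
for k in (-.1,0,.1): print(k,[np.round(ray("top",p,.035,k),4).tolist() for p in tb],[np.round(ray("scene",p,.035,k),4).tolist() for p in sb])
for k in (0,): print([np.round(ray("top",p,.035,k),4).tolist() for p in tbc],[np.round(ray("scene",p,.035,k),4).tolist() for p in sbc])
lt=cv([(181,169)],(304,194))[0]; ls=cv([(179,115)],(180,210))[0]
print("lid",ray("top",lt,.1025),ray("scene",ls,.1025))
sj={"f0":(176,335),"r0":(275,290),"f1":(160,258),"r1":(268,192),"l1":(112,180)}
for a,p in sj.items(): print(a,ray("scene",cv([p],(180,210))[0],.004 if a[1]=="0" else .062))
tj={"a":(102,235),"b":(130,115),"c":(210,237)}
for a,p in tj.items(): print(a,ray("top",cv([p],(304,194))[0],.004),ray("top",cv([p],(304,194))[0],.062))
# tray corners
for z in(.018,):
  print("tray",[ray("top",p,z)[:2].round(4).tolist() for p in [(301,176),(453,187),(447,284),(295,273)]],[ray("scene",p,z)[:2].round(4).tolist() for p in [(268,270),(95,350),(66,274),(220,211)]])
E
python3 m1.py
```

```text
-0.1 [[0.5621, 0.2668, 0.035], [0.5658, 0.1759, 0.035], [0.4757, 0.173, 0.035], [0.4719, 0.2634, 0.035]] [[0.5643, 0.1765, 0.035], [0.4739, 0.1729, 0.035], [0.4703, 0.2629, 0.035], [0.5604, 0.267, 0.035]]
0 [[0.5621, 0.2665, 0.035], [0.5658, 0.1759, 0.035], [0.4759, 0.1729, 0.035], [0.4722, 0.263, 0.035]] [[0.5643, 0.1765, 0.035], [0.4739, 0.1729, 0.035], [0.4704, 0.2628, 0.035], [0.5604, 0.2668, 0.035]]
0.1 [[0.5622, 0.2661, 0.035], [0.5658, 0.1758, 0.035], [0.476, 0.1728, 0.035], [0.4725, 0.2625, 0.035]] [[0.5643, 0.1764, 0.035], [0.4739, 0.1729, 0.035], [0.4705, 0.2626, 0.035], [0.5604, 0.2666, 0.035]]
[[0.5722, 0.2768, 0.035], [0.576, 0.1671, 0.035], [0.4664, 0.162, 0.035], [0.4618, 0.2712, 0.035]] [[0.5771, 0.1684, 0.035], [0.4672, 0.1614, 0.035], [0.4623, 0.271, 0.035], [0.5727, 0.274, 0.035]]
lid [ 0.56672137 -0.05516322  0.1025    ] [ 0.56567203 -0.05452097  0.1025    ]
f0 [ 0.58434297 -0.07717227  0.004     ]
r0 [ 0.58907129 -0.03615415  0.004     ]
f1 [ 0.58819417 -0.08024653  0.062     ]
r1 [ 0.5862391  -0.03329216  0.062     ]
l1 [ 0.54833934 -0.07662703  0.062     ]
a [ 0.54541454 -0.03409563  0.004     ] [ 0.54227798 -0.02861634  0.062     ]
b [ 0.59654579 -0.04498224  0.004     ] [ 0.59113811 -0.0390194   0.062     ]
c [ 0.54579913 -0.07965893  0.004     ] [ 0.54264549 -0.07215584  0.062     ]
tray [[0.6868, 0.0194], [0.6692, -0.3649], [0.4257, -0.3492], [0.4428, 0.0289]] [[0.6792, 0.0182], [0.629, -0.3573], [0.4305, -0.3427], [0.4739, 0.023]]
```

```bash
cat > st.py <<'E'
from workcell import manip
import numpy as np,sys
from scipy.spatial.transform import Rotation as R
s=manip.get_state();M=R.from_rotvec(s["ee_rot"]).as_matrix()
print("t",round(s["t"],2),"q",np.round(s["joint_positions"],3),"tcp",np.round(s["tcp_pos"],4),"F",np.round(s["wrist_force"],1),"M",np.round(s["moment"],3),"op",round(s["opening"],3))
print("axes",np.round(M.T,3).tolist(),"jaw yaw",round(np.arctan2(M[1,2],M[0,2]),4))
def to(x,y,z,yaw):
    "tool shift cm first in current axes, and turn about y"
    T=np.array([[0,0,0]]);d=np.array([x,y,z])-s["tcp_pos"]
    print("shift cm in tool axes",np.round(M.T@d*100,2))
    zz=np.array([np.cos(yaw),np.sin(yaw),0]);yy=np.array([0,0,-1.]);xx=np.cross(yy,zz)
    G=np.c_[xx,yy,zz]; print("total rotvec tool",np.round(R.from_matrix(M.T@G).as_rotvec(),4))
if len(sys.argv)>1: to(*map(float,sys.argv[1:]))
E
python3 st.py 0.566 -0.055 0.25 0; python3 st.py 0.566 -0.055 0.25 3.14159
```

```text
t 0.1 q [-1.327  0.131  1.489 -0.     1.523 -0.085] tcp [ 0.1936 -0.5674  0.2427] F [-0.5  0.3  0.1] M [ 0.001 -0.009 -0.038] op 1.0
axes [[-0.946, -0.323, -0.0], [-0.0, 0.002, -1.0], [0.323, -0.946, -0.002]] jaw yaw -1.242
shift cm in tool axes [-51.79  -0.66 -36.47]
total rotvec tool [ 1.400e-03 -1.242e+00 -1.100e-03]
t 0.1 q [-1.327  0.131  1.489 -0.     1.523 -0.085] tcp [ 0.1936 -0.5674  0.2427] F [-0.5  0.3  0.1] M [ 0.001 -0.009 -0.038] op 1.0
axes [[-0.946, -0.323, -0.0], [-0.0, 0.002, -1.0], [0.323, -0.946, -0.002]] jaw yaw -1.242
shift cm in tool axes [-51.79  -0.66 -36.47]
total rotvec tool [1.2000e-03 1.8996e+00 1.5000e-03]
```

```bash
python3 -m inch '[[[0,-0.1774,0],[0,0,0],0],[[0,-0.1774,0],[0,0,0],0],[[0,-0.1774,0],[0,0,0],0],[[0,-0.1774,0],[0,0,0],0],[[0,-0.1774,0],[0,0,0],0],[[0,-0.1774,0],[0,0,0],0],[[0,-0.1774,0],[0,0,0],0],[[0,0,0],[-4.65,0,3.4],0],[[0,0,0],[-4.65,0,3.4],0],[[0,0,0],[-4.65,0,3.4],0],[[0,0,0],[-4.65,0,3.4],0],[[0,0,0],[-4.65,0,3.4],0],[[0,0,0],[-4.65,0,3.4],0],[[0,0,0],[-4.65,0,3.4],0],[[0,0,0],[-4.65,0,3.4],0],[[0,0,0],[-4.65,0,3.4],0],[[0,0,0],[-4.65,0,3.4],0],[[0,0,0],[-4.65,0,3.2],0]]'; python3 st.py 0.566 -0.055 0.15 0
```

```text
t: 2.35
tcp_pos: [0.5666, -0.0546, 0.2432]
ee_rot: [-1.21, 1.21, -1.209]
wrist_force: [0.6, -0.2, 1.1]
opening: 0.999
t 2.35 q [-0.186  0.048  1.576 -0.     1.518 -0.186] tcp [ 0.5666 -0.0546  0.2432] F [ 0.6 -0.2  1.1] M [-0.106 -0.111  0.017] op 0.999
axes [[-0.0, -1.0, 0.0], [-0.0, -0.0, -1.0], [1.0, -0.0, -0.0]] jaw yaw -0.0001
shift cm in tool axes [ 0.04  9.32 -0.05]
total rotvec tool [ 0.0005 -0.0001  0.    ]
```

```bash
python3 -m inch '[[[0,0,0],[0.04,4.5,-0.05],0],[[0,0,0],[0,4.5,0],0],[[0,0,0],[0,4.0,0],0],[[0,0,0],[0,3.0,0],0],[[0,0,0],[0,2.4,0],0],[[0,0,0],[0,0,0],0]]'; python3 st.py 0.566 -0.055 0.059 0;python3 - <<'E'
from workcell import manip
import cv2,numpy as np
o=[]
for n,(x,y) in {"scene":(150,180),"top":(280,170)}.items():
    im=np.array(manip.get_image(n)["pixels"]);o.append(cv2.resize(im[y:y+110,x:x+100],None,fx=4,fy=4,interpolation=cv2.INTER_CUBIC))
cv2.imwrite("pics/g1.png",np.hstack(o))
E
```

```text
t: 3.1
tcp_pos: [0.563, -0.0564, 0.0569]
ee_rot: [-1.212, 1.214, -1.206]
wrist_force: [-0.0, 1.1, -0.6]
opening: 0.998
t 3.1 q [-0.19   0.213  1.752 -0.     1.182 -0.19 ] tcp [ 0.563  -0.0564  0.0569] F [-0.   1.1 -0.6] M [-0.065 -0.076  0.001] op 0.998
axes [[-0.0, -1.0, -0.001], [-0.006, 0.001, -1.0], [1.0, -0.0, -0.006]] jaw yaw -0.0002
shift cm in tool axes [-0.14 -0.21  0.3 ]
total rotvec tool [ 0.0055 -0.0002 -0.001 ]
```

View pics/g1.png

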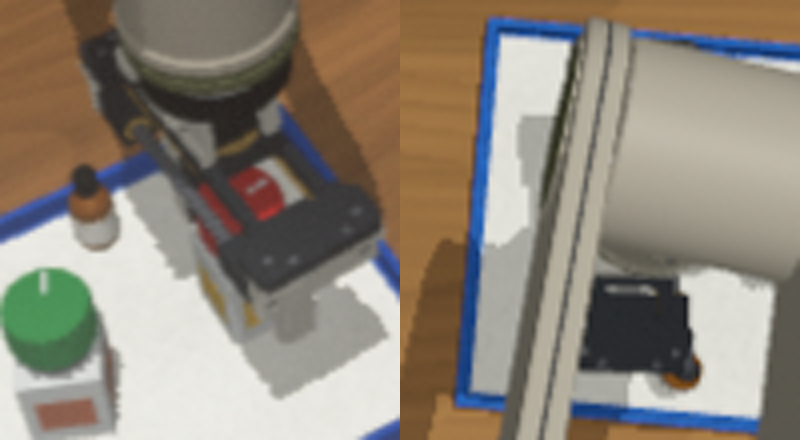

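```bash
python3 -m inch '[[[0,0,0],[0,0,0],0],[[0,0,0],[0,0,0],0]]'; python3 st.py 0.566 -0.055 0.059 0
```

```text
t: 3.45
tcp_pos: [0.5663, -0.057, 0.061]
ee_rot: [-1.208, 1.208, -1.211]
wrist_force: [-0.2, -0.4, -0.5]
opening: 1.002
t 3.45 q [-0.19   0.209  1.748 -0.     1.182 -0.19 ] tcp [ 0.5663 -0.057   0.061 ] F [-0.2 -0.4 -0.5] M [-0.037 -0.089  0.02 ] op 1.002
axes [[-0.0, -1.0, 0.0], [0.002, -0.0, -1.0], [1.0, -0.0, 0.002]] jaw yaw -0.0002
shift cm in tool axes [-0.2   0.2  -0.03]
total rotvec tool [-0.0021 -0.0002  0.0004]
```

```bash
python3 -m inch '[[[0,0,0],[-0.2,0.1,0],0],[[0,0,0],[0,0.1,0],0],[[0,0,0],[0,0,0],0],[[0,0,0],[0,0,0],60],[[0,0,0],[0,0,0],100],[[0,0,0],[0,0,0],255],[[0,0,0],[0,0,0],255],[[0,0,0],[0,0,0],255],[[0,0,0],[0,0,0],255],[[0,0,0],[0,0,0],255],[[0,0,0],[0,0,0],255]]' 25; python3 st.py 0.566 -0.055 0.059 0
```

```text
t: 4.82
tcp_pos: [0.5655, -0.0548, 0.0577]
ee_rot: [-1.209, 1.209, -1.209]
wrist_force: [1.8, -0.3, -0.3]
opening: 0.502
t 4.83 q [-0.187  0.213  1.75   0.     1.178 -0.187] tcp [ 0.5655 -0.0548  0.0577] F [ 1.8 -0.3 -0.3] M [ 0.008 -0.283  0.06 ] op 0.502
axes [[-0.0, -1.0, -0.0], [0.0, 0.0, -1.0], [1.0, -0.0, 0.0]] jaw yaw -0.0002
shift cm in tool axes [ 0.02 -0.13  0.05]
total rotvec tool [-0.0003 -0.0002 -0.    ]
```

```bash
python3 -m inch '[[[0,0,0],[0,-0.5,0],255],[[0,0,0],[0,-1.5,0],255],[[0,0,0],[0,-3,0],255],[[0,0,0],[0,-4,0],255],[[0,0,0],[0,-4,0],255],[[0,0,0],[0,-2,0],255],[[0,0,0],[0,-1,0],255],[[0,0,0],[-1,0,-0.2],255],[[0,0,0],[-2.5,0,-0.5],255],[[0,0,0],[-4.5,0,-0.8],255],[[0,0,0],[-5,0,-0.8],255],[[0,0,0],[-5,0,-0.8],255],[[0,0,0],[-4.5,0,-0.8],255],[[0,0,0],[-3,0,-0.5],255],[[0,0,0],[-1.5,0,-0.3],255],[[0,0,0],[-0.5,0,-0.1],255],[[0,-0.04,0],[0,0,0],255],[[0,0,0],[0,0,0],255],[[0,0,0],[0,0,0],255],[[0,0,0],[0,0,0],255]]'; python3 st.py 0.518 0.2197 0.1 0.04
```

```text
t: 7.32
tcp_pos: [0.5175, 0.2197, 0.2176]
ee_rot: [-1.227, 1.181, -1.181]
wrist_force: [0.5, 0.3, -2.1]
opening: 0.497
t 7.33 q [ 0.31   0.042  1.629 -0.     1.47   0.272] tcp [0.5175 0.2197 0.2176] F [ 0.5  0.3 -2.1] M [-0.071 -0.043  0.001] op 0.497
axes [[0.039, -0.999, 0.0], [-0.0, -0.0, -1.0], [0.999, 0.039, -0.0]] jaw yaw 0.0386
shift cm in tool axes [ 0.   11.76  0.05]
total rotvec tool [ 0.0001 -0.0014  0.0001]
```

```bash
python3 -m inch '[[[0,0,0],[0,2,0],255],[[0,0,0],[0,3,0],255],[[0,0,0],[0,3,0],255],[[0,0,0],[0,2,0],255],[[0,0,0],[0,1,0],255],[[0,0,0],[0,0.7,0],255],[[0,0,0],[0,0,0],255],[[0,0,0],[0,0,0],255],[[0,0,0],[0,0,0],255],[[0,0,0],[0,0,0],255]]'; python3 st.py 0.518 0.2197 0.0987 0.04
python3 - <<'E'
from workcell import manip
import cv2,numpy as np
o=[]
for n,(x,y) in {"scene":(240,110),"top":(170,180)}.items():
    im=np.array(manip.get_image(n)["pixels"]);cv2.imwrite(f"pics/{n}2.png",im);o.append(cv2.resize(im[y:y+110,x:x+100],None,fx=4,fy=4,interpolation=cv2.INTER_CUBIC))
cv2.imwrite("pics/g2.png",np.hstack(o))
E
```

```text
t: 8.57
tcp_pos: [0.5177, 0.2203, 0.1011]
ee_rot: [-1.227, 1.179, -1.18]
wrist_force: [0.5, 0.4, -3.4]
opening: 0.5
t 8.57 q [0.311 0.144 1.742 0.    1.255 0.271] tcp [0.5177 0.2203 0.1011] F [ 0.5  0.4 -3.4] M [-0.017 -0.008 -0.008] op 0.5
axes [[0.04, -0.999, -0.0], [0.001, 0.0, -1.0], [0.999, 0.04, 0.001]] jaw yaw 0.0398
shift cm in tool axes [0.06 0.24 0.03]
total rotvec tool [-0.0007 -0.0002 -0.0002]
```

View pics/g2.png

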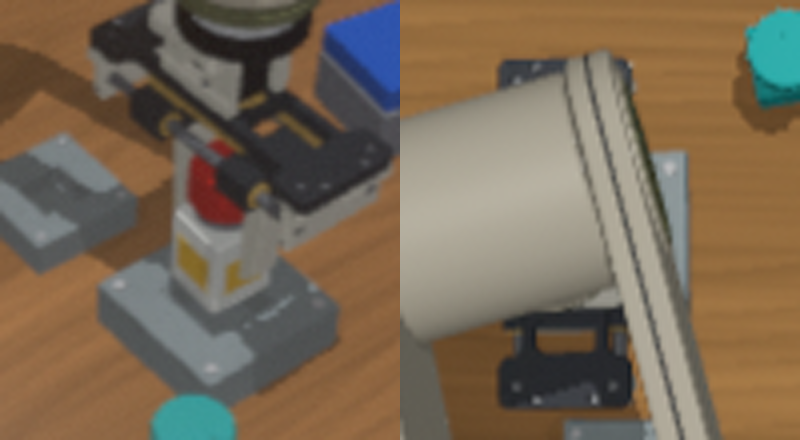

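Run:
```python
from cal import *
import cv2
im=cv2.imread("pics/scene2.png");x0,y0=270,150
c=cv2.resize(im[y0:y0+50,x0:x0+60],None,fx=12,fy=12,interpolation=cv2.INTER_CUBIC)
A=rz(.04);ctr=np.array([.5177,.2203])
for z in(.0474,.1054):
  P=[np.r_[ctr+A@np.array(q)*.023,z] for q in((-1,-1),(1,-1),(1,1))]
  p=proj("scene",P);p=(p-[x0,y0]+.5)*12-.5
  for a in p: cv2.drawMarker(c,tuple(int(v) for v in a.round()),(255,0,255),0,14,1)
  print(p.round(0).tolist())
cv2.imwrite("pics/g3.png",c)
```

```text
[[148.0, 346.0], [290.0, 472.0], [455.0, 373.0]]
[[159.0, 146.0], [307.0, 273.0], [479.0, 174.0]]
```

View pics/g3.png

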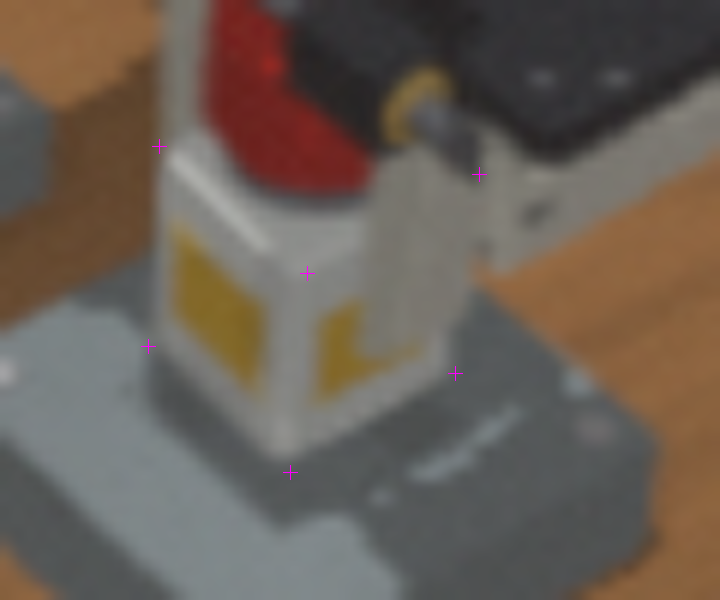

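```bash
python3 -m inch '[[[0,0,0],[0.05,0.4,-0.03],255],[[0,0,0],[0,0.4,0],255],[[0,0,0],[0,0.3,0],255],[[0,0,0],[0,0.2,0],255],[[0,0,0],[0,0.1,0],255],[[0,0,0],[0,0,0],255]]'; python3 st.py 0.5173 0.2198 0.0637 0.04;  python3 -m inch '[[[0,0,0],[0,0.1,0],255],[[0,0,0],[0,0.1,0],255],[[0,0,0],[0,0,0],255]]'; python3 st.py 0.5173 0.2198 0.0637 0.04
```

```text
t: 9.43
tcp_pos: [0.5173, 0.2199, 0.0882]
ee_rot: [-1.227, 1.18, -1.18]
wrist_force: [-5.7, -0.3, 10.3]
opening: 0.502
t 9.43 q [0.311 0.158 1.751 0.    1.232 0.271] tcp [0.5173 0.2199 0.0882] F [-5.7 -0.3 10.3] M [-0.493  1.357 -0.039] op 0.502
axes [[0.04, -0.999, -0.0], [0.0, 0.0, -1.0], [0.999, 0.04, 0.0]] jaw yaw 0.0399
shift cm in tool axes [ 0.01  2.45 -0.  ]
total rotvec tool [-0.0002 -0.0001 -0.0003]
t: 9.8
tcp_pos: [0.5183, 0.2203, 0.0855]
ee_rot: [-1.225, 1.178, -1.18]
wrist_force: [3.6, 2.5, -1.1]
opening: 0.495
t 9.8 q [0.311 0.162 1.753 0.    1.224 0.271] tcp [0.5183 0.2203 0.0855] F [ 3.6  2.5 -1.1] M [ 0.523 -0.742  0.104] op 0.495
axes [[0.04, -0.999, -0.001], [0.003, 0.001, -1.0], [0.999, 0.04, 0.003]] jaw yaw 0.04
shift cm in tool axes [ 0.05  2.18 -0.1 ]
total rotvec tool [-0.0028 -0.     -0.0011]
```

```bash
python3 -m inch '[[[0,0,0],[0,0,0],255],[[0,0,0],[0,0,0],255]]'; python3 st.py 0.5173 0.2198 0.0637 0.04;  python3 -m inch '[[[0,0,0],[0,0.1,0],255],[[0,0,0],[0,0.1,0],255],[[0,0,0],[0,0,0],255]]'; python3 st.py 0.5173 0.2198 0.0637 0.04
```

```text
t: 10.05
tcp_pos: [0.5182, 0.2202, 0.0853]
ee_rot: [-1.225, 1.178, -1.18]
wrist_force: [4.2, 3.4, 0.3]
opening: 0.493
t 10.05 q [0.311 0.162 1.753 0.    1.224 0.271] tcp [0.5182 0.2202 0.0853] F [4.2 3.4 0.3] M [ 0.617 -0.975  0.144] op 0.493
axes [[0.04, -0.999, -0.001], [0.002, 0.001, -1.0], [0.999, 0.04, 0.002]] jaw yaw 0.0399
shift cm in tool axes [ 0.04  2.16 -0.1 ]
total rotvec tool [-0.0025 -0.0001 -0.0011]
t: 10.42
tcp_pos: [0.5183, 0.2202, 0.0833]
ee_rot: [-1.225, 1.178, -1.18]
wrist_force: [4.8, 3.6, 0.2]
opening: 0.498
t 10.43 q [0.311 0.165 1.754 0.    1.22  0.271] tcp [0.5183 0.2202 0.0833] F [4.8 3.6 0.2] M [ 0.654 -1.049  0.114] op 0.498
axes [[0.04, -0.999, -0.001], [0.003, 0.001, -1.0], [0.999, 0.04, 0.003]] jaw yaw 0.0399
shift cm in tool axes [ 0.04  1.96 -0.1 ]
total rotvec tool [-0.0026 -0.0001 -0.0011]
```

```bash
python3 -m inch '[[[0,0,0],[-0.06,0,0.1],255],[[0,0,0],[0,0.1,0],255],[[0,0,0],[0,0.1,0],255],[[0,0,0],[0,0,0],255]]'; python3 st.py 0.5183 0.2202 0.0637 0.04
```

```text
t: 10.92
tcp_pos: [0.5184, 0.2204, 0.0806]
ee_rot: [-1.227, 1.179, -1.18]
wrist_force: [5.2, 2.8, -1.4]
opening: 0.499
t 10.93 q [0.311 0.17  1.753 0.    1.218 0.271] tcp [0.5184 0.2204 0.0806] F [ 5.2  2.8 -1.4] M [ 0.498 -1.024  0.21 ] op 0.499
axes [[0.04, -0.999, -0.0], [0.001, 0.0, -1.0], [0.999, 0.04, 0.001]] jaw yaw 0.0398
shift cm in tool axes [ 0.02  1.69 -0.01]
total rotvec tool [-0.0006 -0.0002 -0.0002]
```

```bash
python3 -m inch '[[[0,0,0],[-0.06,0,0.1],255],[[0,0,0],[0,0.1,0],255],[[0,0,0],[0,0.1,0],255],[[0,0,0],[0,0,0],255]]'; python3 st.py 0.5183 0.2202 0.0637 0.04
```

```text
t: 11.42
tcp_pos: [0.5186, 0.2206, 0.0781]
ee_rot: [-1.229, 1.18, -1.18]
wrist_force: [1.6, -1.0, -1.9]
opening: 0.497
t 11.43 q [ 0.311  0.176  1.751 -0.     1.215  0.272] tcp [0.5186 0.2206 0.0781] F [ 1.6 -1.  -1.9] M [-0.182 -0.313  0.145] op 0.497
axes [[0.04, -0.999, 0.001], [-0.001, -0.001, -1.0], [0.999, 0.04, -0.001]] jaw yaw 0.0397
shift cm in tool axes [ 0.04  1.44 -0.03]
total rotvec tool [ 0.0011 -0.0003  0.0006]
```

Good; forces are low now. Continue down in the same manner.

```bash
python3 -m inch '[[[0,0,0],[0.02,0.15,0.04],255],[[0,0,0],[0,0.15,0],255],[[0,0,0],[0,0.15,0],255],[[0,0,0],[0,0.15,0],255],[[0,0,0],[0,0,0],255]]'; python3 st.py 0.5186 0.2206 0.0637 0.04;python3 -m inch '[[[0,0,0],[0,0.15,0],255],[[0,0,0],[0,0.15,0],255],[[0,0,0],[0,0.1,0],255],[[0,0,0],[0,0,0],255]]'; python3 st.py 0.5186 0.2206 0.0637 0.04
```

```text
t: 12.05
tcp_pos: [0.5188, 0.2205, 0.072]
ee_rot: [-1.229, 1.181, -1.179]
wrist_force: [-3.9, -1.3, -0.9]
opening: 0.496
t 12.05 q [ 0.311  0.185  1.754 -0.     1.205  0.271] tcp [0.5188 0.2205 0.072 ] F [-3.9 -1.3 -0.9] M [-0.422  0.793  0.146] op 0.496
axes [[0.04, -0.999, 0.0], [-0.002, -0.001, -1.0], [0.999, 0.04, -0.002]] jaw yaw 0.0399
shift cm in tool axes [-0.01  0.83 -0.01]
total rotvec tool [ 0.0017 -0.0001  0.0005]
t: 12.55
tcp_pos: [0.5188, 0.2205, 0.0683]
ee_rot: [-1.229, 1.181, -1.179]
wrist_force: [-5.3, -2.8, 1.8]
opening: 0.497
t 12.55 q [ 0.311  0.189  1.756 -0.     1.198  0.271] tcp [0.5188 0.2205 0.0683] F [-5.3 -2.8  1.8] M [-0.476  0.99   0.139] op 0.497
axes [[0.04, -0.999, 0.001], [-0.002, -0.001, -1.0], [0.999, 0.04, -0.002]] jaw yaw 0.0399
shift cm in tool axes [-0.01  0.46 -0.02]
total rotvec tool [ 0.0016 -0.0001  0.0005]
```

```bash
python3 -m inch '[[[0,0,0],[0.03,0.1,-0.07],255],[[0,0,0],[0,0.1,0],255],[[0,0,0],[0,0.1,0],255],[[0,0,0],[0,0,0],255]]'; python3 st.py 0.5186 0.2206 0.0637 0.04;python3 -m inch '[[[0,0,0],[0,0.1,0],255],[[0,0,0],[0,0,0],255]]'; python3 st.py 0.5186 0.2206 0.0637 0.04
```

```text
t: 13.05
tcp_pos: [0.5187, 0.2205, 0.0655]
ee_rot: [-1.228, 1.18, -1.18]
wrist_force: [-4.3, -1.8, 1.3]
opening: 0.496
t 13.05 q [0.311 0.192 1.759 0.    1.191 0.271] tcp [0.5187 0.2205 0.0655] F [-4.3 -1.8  1.3] M [-0.275  0.691  0.189] op 0.496
axes [[0.04, -0.999, -0.0], [-0.0, -0.0, -1.0], [0.999, 0.04, -0.0]] jaw yaw 0.0398
shift cm in tool axes [-0.01  0.18 -0.01]
total rotvec tool [ 0.0003 -0.0002 -0.    ]
t: 13.3
tcp_pos: [0.5187, 0.2204, 0.0645]
ee_rot: [-1.228, 1.18, -1.18]
wrist_force: [-4.1, -1.7, 1.7]
opening: 0.493
t 13.3 q [0.311 0.193 1.76  0.    1.189 0.271] tcp [0.5187 0.2204 0.0645] F [-4.1 -1.7  1.7] M [-0.275  0.781  0.164] op 0.493
axes [[0.04, -0.999, 0.0], [-0.0, -0.0, -1.0], [0.999, 0.04, -0.0]] jaw yaw 0.0399
shift cm in tool axes [-0.02  0.08 -0.01]
total rotvec tool [ 0.0003 -0.0001  0.    ]
```

```bash
python3 -m inch '[[[0,0,0],[0.03,0.05,-0.04],255],[[0,0,0],[0,0.05,0],255],[[0,0,0],[0,0,0],255]]'; python3 st.py 0.5186 0.2206 0.0637 0.04;python3 -m inch '[[[0,0,0],[0,0.06,0],255],[[0,0,0],[0,0,0],255]]'; python3 st.py 0.5186 0.2206 0.0637 0.04
```

```text
t: 13.68
tcp_pos: [0.5186, 0.2203, 0.0638]
ee_rot: [-1.227, 1.18, -1.18]
wrist_force: [-4.1, -0.7, 1.3]
opening: 0.498
t 13.68 q [0.311 0.193 1.761 0.    1.187 0.271] tcp [0.5186 0.2203 0.0638] F [-4.1 -0.7  1.3] M [0.159 0.552 0.183] op 0.498
axes [[0.04, -0.999, -0.0], [0.0, 0.0, -1.0], [0.999, 0.04, 0.0]] jaw yaw 0.0398
shift cm in tool axes [-0.03  0.01 -0.  ]
total rotvec tool [-0.0005 -0.0002 -0.0004]
t: 13.92
tcp_pos: [0.5186, 0.2203, 0.0636]
ee_rot: [-1.227, 1.18, -1.18]
wrist_force: [-5.8, -0.1, 5.7]
opening: 0.498
t 13.93 q [0.311 0.193 1.761 0.    1.187 0.271] tcp [0.5186 0.2203 0.0636] F [-5.8 -0.1  5.7] M [0.043 0.92  0.167] op 0.498
axes [[0.04, -0.999, -0.0], [0.0, 0.0, -1.0], [0.999, 0.04, 0.0]] jaw yaw 0.0398
shift cm in tool axes [-0.03 -0.01 -0.  ]
total rotvec tool [-0.0004 -0.0002 -0.0003]
```

```bash
python3 -m inch '[[[0,0,0],[0,-0.06,0],255],[[0,0,0],[0,0,0],110],[[0,0,0],[0,0,0],90],[[0,0,0],[0,0,0],0],[[0,0,0],[0,0,0],0],[[0,0,0],[0,0,0],0],[[0,0,0],[0,0,0],0],[[0,0,0],[0,-1,0],0],[[0,0,0],[0,-2,0],0],[[0,0,0],[0,-0.7,0],0],[[0,0,0],[0,0,0],0],[[0,0,0],[0,0,0],0]]'; python3 st.py 0.5186 0.2204 0.1005 0.04;python3 - <<'E'
from workcell import manip
import cv2,numpy as np
o=[]
for n,(x,y) in {"scene":(240,110),"top":(170,180)}.items():
    im=np.array(manip.get_image(n)["pixels"]);cv2.imwrite(f"pics/{n}4.png",im);o.append(cv2.resize(im[y:y+110,x:x+100],None,fx=4,fy=4,interpolation=cv2.INTER_CUBIC))
cv2.imwrite("pics/g4.png",np.hstack(o))
E
```

```text
t: 15.42
tcp_pos: [0.5182, 0.22, 0.1004]
ee_rot: [-1.228, 1.18, -1.18]
wrist_force: [-0.1, 0.5, 0.1]
opening: 0.996
t 15.43 q [ 0.31   0.146  1.74  -0.     1.255  0.271] tcp [0.5182 0.22   0.1004] F [-0.1  0.5  0.1] M [-0.062 -0.046  0.029] op 0.996
axes [[0.04, -0.999, 0.0], [-0.0, -0.0, -1.0], [0.999, 0.04, -0.0]] jaw yaw 0.0398
shift cm in tool axes [-0.04 -0.01  0.04]
total rotvec tool [ 0.0003 -0.0002  0.0001]
```

View pics/g4.png

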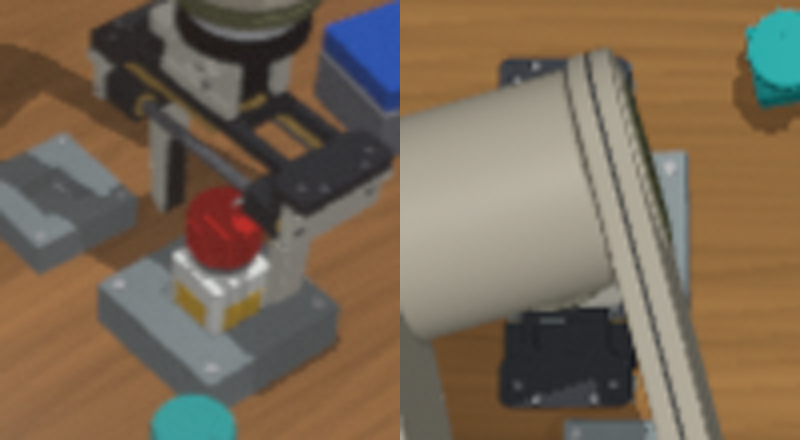

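```bash
python3 -m inch '[[[0,-0.18,0],[-0.03,0,0.03],0],[[0,-0.18,0],[0,0,0],0],[[0,-0.18,0],[0,0,0],0],[[0,-0.18,0],[0,0,0],0],[[0,-0.18,0],[0,0,0],0],[[0,-0.18,0],[0,0,0],0],[[0,-0.18,0],[0,0,0],0],[[0,-0.18,0],[0,0,0],0],[[0,-0.18,0],[0,0,0],0],[[0,-0.18,0],[0,0,0],0],[[0,-0.18,0],[0,0,0],0],[[0,-0.18,0],[0,0,0],0],[[0,-0.18,0],[0,0,0],0],[[0,-0.18,0],[0,0,0],0],[[0,-0.18,0],[0,0,0],0],[[0,0,0],[0,0,0],0],[[0,0,0],[0,0,0],0]]'; python3 st.py 0.5185 0.2203 0.1005 2.74
```

```text
t: 17.65
tcp_pos: [0.5185, 0.2204, 0.1003]
ee_rot: [-1.374, -0.905, 0.906]
wrist_force: [-0.4, -0.6, -0.4]
opening: 1.006
t 17.65 q [ 0.311  0.148  1.739  0.     1.256 -2.425] tcp [0.5185 0.2204 0.1003] F [-0.4 -0.6 -0.4] M [ 0.135 -0.096 -0.01 ] op 1.006
axes [[0.395, 0.919, -0.0], [-0.001, -0.0, -1.0], [-0.919, 0.395, 0.0]] jaw yaw 2.7357
shift cm in tool axes [-0.01 -0.02 -0.  ]
total rotvec tool [-0.0005 -0.0043 -0.0004]
```

```bash
python3 -m inch '[[[0,0,0],[0,0,0],60],[[0,0,0],[0,0,0],100],[[0,0,0],[0,0,0],255],[[0,0,0],[0,0,0],255],[[0,0,0],[0,0,0],255],[[0,0,0],[0,0,0],255],[[0,0,0],[0,0,0],255]]' 45; python3 st.py 0.5185 0.2203 0.1005 2.74; python3 -m inch '[[[0,0.06,0],[0,0.003,0],255],[[0,0.06,0],[0,0.003,0],255],[[0,0,0],[0,0,0],255]]';python3 st.py
```

```text
t: 18.52
tcp_pos: [0.5188, 0.2204, 0.1007]
ee_rot: [-1.373, -0.908, 0.908]
wrist_force: [0.3, -0.6, 0.4]
opening: 0.487
t 18.52 q [ 0.311  0.147  1.738 -0.     1.256 -2.429] tcp [0.5188 0.2204 0.1007] F [ 0.3 -0.6  0.4] M [ 0.026 -0.106 -0.006] op 0.487
axes [[0.391, 0.92, 0.0], [0.0, -0.0, -1.0], [-0.92, 0.391, -0.0]] jaw yaw 2.7397
shift cm in tool axes [-0.02  0.02  0.02]
total rotvec tool [ 0.0002 -0.0003  0.    ]
t: 18.9
tcp_pos: [0.5189, 0.2204, 0.1007]
ee_rot: [-1.412, -0.817, 0.817]
wrist_force: [1.0, 0.7, -0.3]
opening: 0.489
t 18.9 q [ 0.311  0.147  1.738  0.     1.255 -2.309] tcp [0.5189 0.2204 0.1007] F [ 1.   0.7 -0.3] M [ 0.092 -0.207 -0.034] op 0.489
axes [[0.498, 0.867, 0.0], [0.0, 0.0, -1.0], [-0.867, 0.498, -0.0]] jaw yaw 2.6201
```

```bash
for i in 1; do python3 -m inch '[[[0,0.1,0],[0,0.005,0],255],[[0,0.1,0],[0,0.005,0],255],[[0,0.1,0],[0,0.005,0],255]]' >/dev/null;python3 st.py; done;  python3 -m inch '[[[0,0.1,0],[0,0.005,0],255],[[0,0.1,0],[0,0.005,0],255]]'>/dev/null;python3 st.py
```

```text
t 19.27 q [ 0.311  0.148  1.738 -0.     1.255 -2.007] tcp [0.5189 0.2203 0.1005] F [ 2.  -0.7  0.7] M [-0.087 -0.387  0.043] op 0.487
axes [[0.734, 0.68, 0.0], [0.0, -0.0, -1.0], [-0.68, 0.734, -0.0]] jaw yaw 2.3181
t 19.52 q [ 3.110e-01  1.480e-01  1.738e+00 -1.000e-03  1.255e+00 -1.807e+00] tcp [0.519  0.2202 0.1005] F [ 2.  -1.6  0.4] M [-0.187 -0.462  0.063] op 0.492
axes [[0.854, 0.52, 0.0], [0.001, -0.0, -1.0], [-0.52, 0.854, -0.001]] jaw yaw 2.1181
```

```bash
python3 -m inch '[[[0,0.1,0],[0,0.005,0],255],[[0,0.1,0],[0,0.005,0],255]]'>/dev/null;python3 st.py|head -1;  python3 -m inch '[[[0,0.1,0],[0,0.005,0],255],[[0,0.1,0],[0,0.005,0],255]]'>/dev/null;python3 st.py|head -1
```

```text
t 19.77 q [ 3.110e-01  1.480e-01  1.739e+00 -1.000e-03  1.255e+00 -1.607e+00] tcp [0.5191 0.2202 0.1004] F [ 1.1 -2.   1. ] M [-0.265 -0.459  0.076] op 0.489
t 20.02 q [ 3.110e-01  1.480e-01  1.739e+00 -1.000e-03  1.254e+00 -1.407e+00] tcp [0.5191 0.22   0.1003] F [ 1.9 -3.2  0.6] M [-0.378 -0.519  0.055] op 0.488
```

```bash
python3 -m inch '[[[0,0.1,0],[0,0.005,0],255],[[0,0.1,0],[0,0.005,0],255]]'>/dev/null;python3 st.py
```

```text
t 20.27 q [ 3.100e-01  1.480e-01  1.739e+00 -1.000e-03  1.254e+00 -1.208e+00] tcp [0.5192 0.2198 0.1003] F [ 1.9 -4.2  0.9] M [-0.63  -0.543  0.618] op 0.486
axes [[0.999, -0.052, 0.001], [0.001, -0.001, -1.0], [0.052, 0.999, -0.001]] jaw yaw 1.5187
```

```bash
for i in a; do python3 -m inch '[[[0,0.07,0],[0,0,0],255]]'>/dev/null;python3 st.py|head -1;python3 -m inch '[[[0,0.07,0],[0,0,0],255]]'>/dev/null;python3 st.py|head -1;python3 -m inch '[[[0,0.07,0],[0,0,0],255]]'>/dev/null;python3 st.py|head -1; python3 -m inch '[[[0,0.07,0],[0,0,0],255]]'>/dev/null;python3 st.py|head -1; done
```

```text
t 20.4 q [ 0.31   0.148  1.739 -0.002  1.254 -1.138] tcp [0.5192 0.2197 0.1002] F [ 1.8 -4.1  0.6] M [-0.684 -0.502  0.586] op 0.49
t 20.52 q [ 0.31   0.148  1.739 -0.002  1.254 -1.069] tcp [0.5192 0.2197 0.1003] F [ 1.2 -4.   1.3] M [-0.754 -0.562  0.557] op 0.487
t 20.65 q [ 0.31   0.148  1.739 -0.002  1.255 -0.999] tcp [0.5192 0.2197 0.1003] F [ 1.  -4.2  0.5] M [-0.834 -0.492  0.476] op 0.484
t 20.77 q [ 0.31   0.148  1.739 -0.002  1.255 -0.929] tcp [0.5192 0.2196 0.1002] F [ 2.1 -4.7  1.3] M [-0.844 -0.47   0.544] op 0.488
```

```bash
python3 -m inch '[[[0,0.07,0],[0,0,0],255]]'>/dev/null;python3 st.py|head -1;python3 -m inch '[[[0,0.07,0],[0,0,0],255]]'>/dev/null;python3 st.py|head -1;python3 -m inch '[[[0,0.07,0],[0,0,0],255]]'>/dev/null;python3 st.py|head -1; python3 -m inch '[[[0,0.07,0],[0,0,0],255]]'>/dev/null;python3 st.py|head -1;python3 -m inch '[[[0,0.07,0],[0,0,0],255]]'>/dev/null;python3 st.py|head -1; python3 -m inch '[[[0,0.07,0],[0,0,0],255]]'>/dev/null;python3 st.py|head -1
python3 - <<'E'
from workcell import manip
import cv2,numpy as np
o=[]
for n,(x,y) in {"scene":(240,110),"top":(170,180)}.items():
    im=np.array(manip.get_image(n)["pixels"]);o.append(cv2.resize(im[y:y+110,x:x+100],None,fx=4,fy=4,interpolation=cv2.INTER_CUBIC))
cv2.imwrite("pics/g5.png",np.hstack(o))
E
```

```text
t 20.9 q [ 0.31   0.148  1.739 -0.002  1.255 -0.859] tcp [0.5192 0.2195 0.1003] F [ 1.5 -5.  -0. ] M [-0.91  -0.463  0.538] op 0.489
t 21.02 q [ 0.31   0.148  1.739 -0.002  1.255 -0.789] tcp [0.5192 0.2195 0.1002] F [ 1.6 -4.5  1.1] M [-0.953 -0.419  0.606] op 0.488
t 21.15 q [ 0.31   0.148  1.739 -0.002  1.255 -0.719] tcp [0.5191 0.2194 0.1002] F [ 1.4 -5.9  1.3] M [-0.983 -0.341  0.564] op 0.487
t 21.27 q [ 0.31   0.148  1.739 -0.002  1.255 -0.649] tcp [0.5191 0.2194 0.1003] F [ 1.2 -4.9  1. ] M [-1.055 -0.451  0.553] op 0.486
t 21.4 q [ 0.31   0.148  1.739 -0.002  1.255 -0.579] tcp [0.5191 0.2194 0.1002] F [ 1.3 -6.6  3. ] M [-1.036 -0.332  0.514] op 0.49
t 21.52 q [ 0.31   0.148  1.739 -0.002  1.255 -0.509] tcp [0.519  0.2193 0.1002] F [ 1.3 -6.3  0.7] M [-1.094 -0.333  0.568] op 0.486
```

View pics/g5.png

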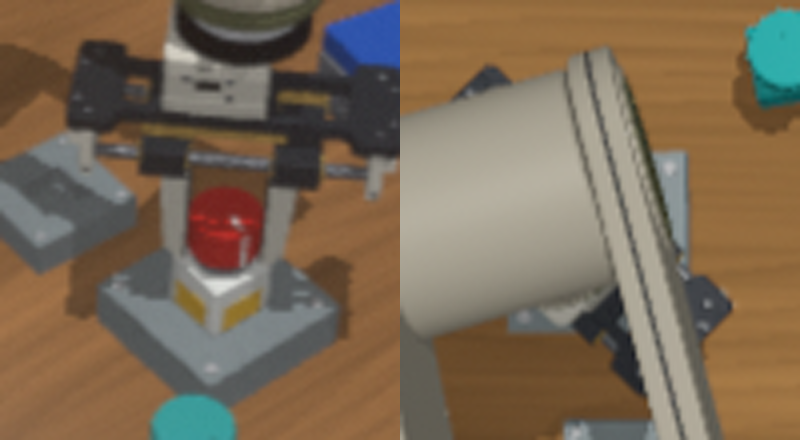

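```bash
python3 -m inch '[[[0,0,0],[0,0,0],110],[[0,0,0],[0,0,0],90],[[0,0,0],[0,0,0],0],[[0,0,0],[0,0,0],0],[[0,0,0],[0,0,0],0],[[0,0,0],[0,0,0],0],[[0,0,0],[0,-1,0],0],[[0,0,0],[0,-3,0],0],[[0,0,0],[0,-4,0],0],[[0,0,0],[0,-4,0],0],[[0,0,0],[0,-3,0],0],[[0,0,0],[0,-1,0],0],[[0,0,0],[0,0,0],0]]'; python3 st.py 0.3 0.0 0.25 0.82
```

```text
t: 23.25
tcp_pos: [0.5189, 0.2205, 0.2604]
ee_rot: [-1.489, 0.587, -0.588]
wrist_force: [-0.1, 0.1, 0.1]
opening: 0.997
t 23.25 q [ 0.311  0.025  1.568  0.     1.547 -0.509] tcp [0.5189 0.2205 0.2604] F [-0.1  0.1  0.1] M [-0.032 -0.103 -0.01 ] op 0.997
axes [[0.731, -0.682, 0.0], [0.001, 0.0, -1.0], [0.682, 0.731, 0.001]] jaw yaw 0.8198
shift cm in tool axes [ -0.96   1.01 -31.06]
total rotvec tool [-0.0009 -0.0002  0.0005]
```

```bash
python3 -m inch '[[[0,0,0],[0,0,-2],0],[[0,0,0],[0,0,-4],0],[[0,0,0],[0,0,-5],0],[[0,0,0],[0,0,-5],0],[[0,0,0],[0,0,-4],0],[[0,0,0],[0,0,-2],0],[[0,0,0],[0,0,0],0],[[0,0,0],[0,0,0],0]]'
python3 - <<'E'
from workcell import manip
import cv2,numpy as np
o=[]
for n,(x,y) in {"scene":(250,120),"top":(180,190)}.items():
    im=np.array(manip.get_image(n)["pixels"]);cv2.imwrite(f"pics/{n}6.png",im);o.append(cv2.resize(im[y:y+100,x:x+90],None,fx=4,fy=4,interpolation=cv2.INTER_CUBIC))
cv2.imwrite("pics/g6.png",np.hstack(o))
E
```

```text
t: 24.25
tcp_pos: [0.3686, 0.0599, 0.2592]
ee_rot: [-1.49, 0.588, -0.587]
wrist_force: [0.5, -0.6, 0.4]
opening: 1.0
```

View pics/g6.png

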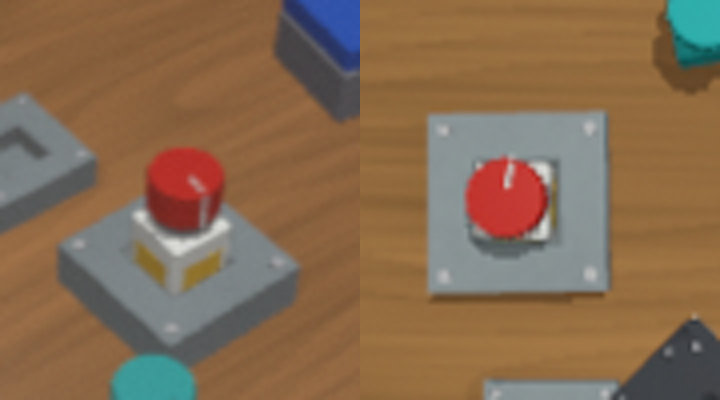

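View pics/scene6.png

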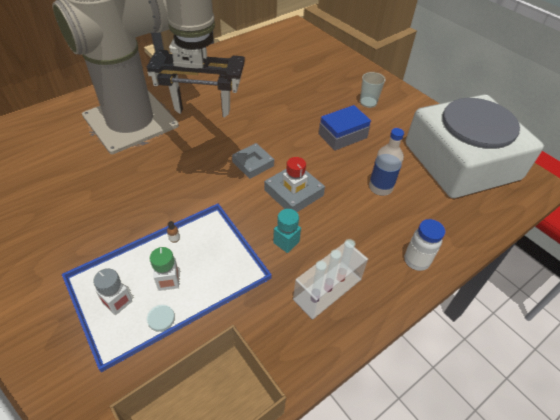

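```bash
python3 -c "
from workcell import manip
print(manip.job_done())"
```

```text
the job is handed in; nothing more can be done
None
```

The red-lidded jar is standing in the socket of the larger grey block with its lid screwed shut. I handed the job in at about 24 s of the 61 s allowed; no verdict was reported.

- **Placing:** I gripped the jar by its body and lowered it by feel. Floor contact came at the expected height, with about 6 N on the wrist. The highest reading on the way down was about 10 N vertical, at the chamfer, but readings came only at the end of each move. The socket was about 1 mm further in +x and +y than the images gave, so I corrected sideways during the descent.
- **Screwing:** I turned the lid about 1.9 rad clockwise in all. The torque jumped from about 0.06 to 0.6 N m after 1.0 to 1.2 rad. It then rippled between 0.48 and 0.62 N m with a period of about 0.4 rad. I stopped about 0.7 to 0.9 rad past closure, roughly two clicks.
- **Last check:** The final pictures show the jar upright in the socket and the other things apparently where they were. The gripper is open and clear of everything.
- **Disagreement:** The white mark on the lid suggests the shell turned about 0.1 to 0.15 rad less than the tool. This could be slight slip of the pads or reading error. Either way I put the clutch slip at about 0.6 rad or more, above the 0.35 rad minimum and well below the 1.8 rad limit.
- **Not measured directly:** The clutch slip and the final height of the lid are inferred from torque and wrist angle.

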